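Drive a stuck bushing out of an instrument housing

ROBOT

A 6-joint arm with a two-finger parallel gripper is mounted at the origin on the work surface. World frame = base frame: x ahead of the robot, y to its left, z up, the work surface at z = 0. Lengths are in m, angles in rad, forces in N, time in s.
With the tool pointing down it reaches from about 0.25 to 0.85 m from the base axis. Payload 12.5 kg.
Tool frame: the origin (TCP) lies on the centre line of the jaws, within the pads' length; the fingertips stand 8 mm ahead of it and the grasp point (between the pads) lies 11 mm behind it; z points along the fingers, x is the direction in which the jaws open and shut, and the axes are right-handed (so a half turn about z gives the same grasp; the last joint's range is limited). The gripper opens to 93 mm and grips with 3 to 60 N. Pads are 15 mm wide; open, the fingers measure 128 mm over their backs; the gripper's body (75 mm by 188 mm) begins 65 mm behind the grasp point.
Start: joints at [-1.195, 0.351, 1.652, -0, 1.139, -0.085], TCP at [0.245, -0.493, 0.227] pointing down, gripper open.
Joint ranges: [-2.75, 2.75], [-0.79, 2.1], [0.01, 2.65], [-1.57, 4.71], [0.07, 3.14], [-2.87, 2.87]. Speed limits (rad/s): [2.22, 2.22, 2.79, 3.14, 3.14, 3.14].

INTERFACE

Orientations are given as a unit quaternion [x, y, z, w].
In Python, from cell import robot gives the robot as it stands.
- The arm moves only by the tool play_rows, never from a script. Its argument "moves" is a list that holds one entry, the list of rows, each a list of 7 numbers: the turn, a rotation vector about the world's x, y, z in degrees, then the shift along the world's x, y, z in m, then the finger opening in m, from 0 to 0.093. In form: [[[wx, wy, wz, dx, dy, dz, fingers], ...]]. A call has 1 to 10 rows; each row is the pose to reach, as a shift and turn from the pose commanded when the call began; what a row does not reach only later rows make up. A row lasts 1/12 s, in which the tool goes at most 41.7 mm and 7.16 degrees, less where a joint would pass 70% of its speed; a pose out of reach is approached as far as the arm can. A call with a gripper value outside its range is refused whole. The fingers move at their own pace and stop on an object; "squeeze" is the grip in N (left out, the last holds). Time passes only in rows, so rows that repeat a pose let the fingers close. It gives the time, the measured TCP pose, the force and the opening at its end, in the units of the state.
- robot.read_state(): the state, without advancing time (a new reading comes with each control period).
- robot.camera(name): name is "scene" or "side" or "wrist"; returns a dict with "img" (384x512x3 uint8, blue, green, red), "depth" (384x512 float32, m along the optical axis (not along the pixel's ray), 0 where there is no reading), "fx", "fy", "cx", "cy" (pixels), "position" and "orientation" of the camera in the world; the wrist camera has in their place "T_tool_cam" (4x4, takes a point from camera to tool coordinates, whose origin is the TCP and whose axes are the tool frame's). Camera axes: x right, y down, z forward; pixel columns grow to the right and rows downward; lengths in m; the calibration is good to about 2 mm. The wrist camera is an equidistant fisheye: a pixel r from the principal point sees the ray r / f radians off the axis. A picture is of the moment at which its call begins: read the wrist's pose just before it.
- robot.job_done(): hands the job in, once; it reports no verdict.
The state is a dict: "t": time; "q": joint angles; "dq": joint speeds; "joint_efforts": joint torques, N m; "eef_pos": TCP position; "eef_rot": TCP orientation; "contact_force": force on the tool from outside, world axes, zero at the start; "torque": the same for the moment, N m; "opening": finger opening in m.
Only numpy, scipy, OpenCV 4.12 (cv2) and the standard library are available. Lean on these libraries where they do the work, as an engineer would, in place of code of your own. Each camera call takes 0.05 s, during which the arm holds its last target.

TASK

A brass bushing is stuck in the housing of the drive-out stand. Take the drift from its wooden holder, feel its tip into the access hole in the round cap and press straight down, never harder than 25 N, until the bushing drops out into the tray underneath; do not touch the bushing with the gripper. Then stand the drift back in its holder, all the way down, and leave the other things on the bench where they are.

Things in the scene. Friction and masses are not known exactly. Their poses are not given: they have to be found in the camera images.
- stand: Drive-out stand, fixed: dark steel tray 110 x 100 mm (floor 5 mm above the bench, lip 12 mm), two upright cheeks (at its +y and -y ends, 53 mm high) and between them the aluminium housing, whose tubular boss hangs down to 33 mm above the bench; on top a round steel cap, 48 mm diameter, 12 mm thick, upper face 65 mm above the bench. Origin: centre of the underside, below the boss's axis; z up.
- bore_top (a point): Point on the boss's axis at the height of the cap's upper face, 65 mm above the bench. The cap's one access hole (round, through its middle, 11.6 mm wide, 12 mm deep) is NOT here: the cap is seated off-centre, so the hole's centre lies 3.5 mm from this point in a direction that differs each time and is not reported; it must be seen or felt for. The cap is held fast.
- tray_floor (a point): Centre of the tray's floor, 5 mm above the bench, below the boss's axis. A bushing standing here reaches 25 mm above the bench, so a drift tip pushed 40 mm below the cap's upper face squeezes it against the tray.
- bushing: Brass bushing, 24 mm diameter, 20 mm high, 70 g, with a 5 mm central hole. Origin: centre of its underside; z along its axis. At the start it is stuck in the boss under the cap, its top 12.5 mm below the cap's upper face; it can leave only downwards. Sliding it takes a steady 7 to 14 N, which vanishes when its top is about 32 mm below the cap's face and it drops into the tray.
- drift: Drift rod, about 120 g: steel shank 10 mm in diameter, 65 mm long, chamfered over its last 1.5 mm to an 8.6 mm flat tip; above it a round black handle 22 mm in diameter, 65 to 113 mm from the tip. Origin: centre of the flat tip; z runs up towards the handle's end. At the start it stands in the holder, its tip 5 mm above the bench.
- holder: Wooden holder block, fixed to the bench, 75 x 75 x 45 mm, with one wide hole at its centre and three bit stubs 6 mm high near its corners. Origin: centre of its underside.
- socket_mouth (a point): Centre of the holder's wide hole at the block's top, 45 mm above the bench: 13.2 mm wide, 40 mm deep (floor 5 mm above the bench).
- multimeter: Bystander: yellow multimeter lying on the bench, 165 x 85 x 40 mm. Origin: centre of its underside.
- parts_box: Bystander: open black box of small parts, 110 x 150 x 40 mm. Origin: centre of its underside.
- board: Bystander: green circuit board on short brass feet, 120 x 100 mm, up to 22 mm high. Origin: centre of its underside.
Mind the look-alikes: they are no part of the job. What is shaped like the drift but green, purple or red is not meant.

How it is judged:
By the outcome, as a careful person would: the job done as asked, in the order asked, and still so for the second after the job is handed in, with the robot touching nothing.
It also fails if it takes over 67 s, if anything falls off the work surface, if the arm or the gripper's body presses on something with over 40 N, if the wrist force passes 120 N, or if a joint passes its speed limit or range.

## Working session

There is one attempt and no reset: what is moved stays moved. The work goes in short steps, Python scripts to look and compute and a tool call to move; the robot and the scene stay as the last step left them, time stands still between calls to the robot, and variables do not carry over. Pictures are saved under pics/ and viewed, and the job is handed in when it is done.

Besides the shell and the picture viewer there is one more tool, called after "Call:" as name([rows], argument=value, ...), one row to a line, values as JSON. play_rows: Moves the arm, as the interface text tells. Its arguments: {"type":"object","properties":{"moves":{"type":"array","items":{"type":"array","items":{"type":"array","items":{"type":"number"}}}},"squeeze":{"type":"number"}},"required":["moves"]}

```bash
ls; mkdir -p pics; python3 - <<'E'
from cell import robot
import cv2,numpy as np
s=robot.read_state();print(s)
for n in ("scene","side","wrist"):
    c=robot.camera(n);cv2.imwrite(f"pics/{n}0.png",c["img"]);np.savez(f"{n}0.npz",**c)
    print(n,{k:v for k,v in c.items() if k not in("img","depth")})
E
```

```text
pics
{'t': 0.0, 'q': array([-1.19457830e+00,  3.51229348e-01,  1.65241198e+00,  9.15133203e-06,
        1.13910299e+00, -8.45821580e-02]), 'dq': array([-1.81751571e-03, -3.81235978e-04, -2.16302205e-05, -1.00427123e-03,
       -9.75822557e-04,  4.05711908e-04]), 'joint_efforts': array([-2.38865277e-04, -4.97322106e+01, -2.85257542e+01,  6.98613329e-02,
        2.56267749e-02, -8.81346409e-05]), 'eef_pos': array([ 0.24447755, -0.49230802,  0.2261098 ]), 'eef_rot': array([ 8.49900306e-01, -5.26943203e-01, -4.59536917e-04, -3.47023925e-04]), 'contact_force': array([-0.2055246 ,  0.05719586, -0.51597956]), 'torque': array([ 0.02907328, -0.04213091,  0.01923218]), 'opening': 0.09301009933462728}
scene {'fx': 349.2321679760618, 'fy': 349.2321679760618, 'cx': 251.47798037144895, 'cy': 192.55810310183847, 'position': array([ 1.13977564, -0.57563667,  0.57745153]), 'orientation': array([ 0.81264091,  0.3367646 , -0.18177631, -0.43950169])}
side {'fx': 395.28648721543726, 'fy': 395.28648721543726, 'cx': 254.46511643519167, 'cy': 196.31240466649234, 'position': array([0.01672739, 0.59366835, 1.03655146]), 'orientation': array([-0.3432181 ,  0.87401675, -0.31782103,  0.13147567])}
wrist {'fx': 297.3186396354542, 'fy': 297.3186396354542, 'cx': 257.4381802443403, 'cy': 190.93590002659403, 'T_tool_cam': array([[ 9.99999722e-01,  6.82983425e-04, -2.99288697e-04,
        -7.13039907e-05],
       [-5.83540320e-04,  9.66640178e-01,  2.56137513e-01,
        -7.03869118e-02],
       [ 4.64242156e-04, -2.56137267e-01,  9.66640308e-01,
        -1.58225496e-01],
       [ 0.00000000e+00,  0.00000000e+00,  0.00000000e+00,
         1.00000000e+00]])}
```

View pics/scene0.png

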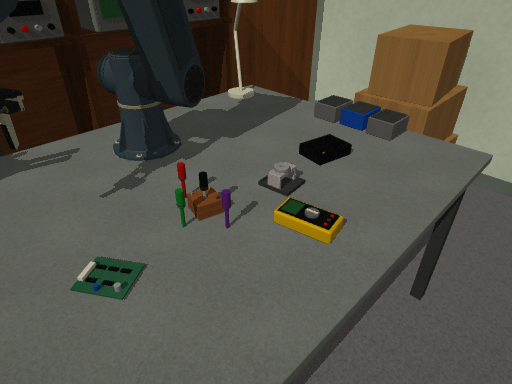

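View pics/side0.png

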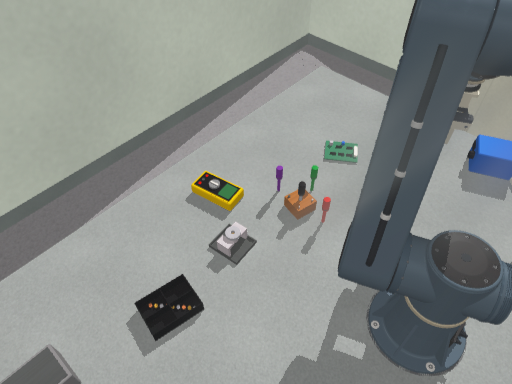

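View pics/wrist0.png

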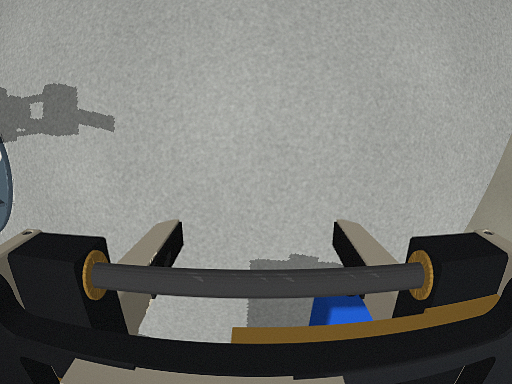

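The scene view shows the black drift at (203,185) in the wooden holder, with red (182,180), green (181,205) and purple (227,205) look-alikes around it. The stand is at (283,178). In the side view the drift is at (301,188), the cap at (233,230), red at (326,208), green at (314,175) and purple at (279,175). Next I'll measure these.

```bash
cat > h.py <<'E'
import numpy as np,cv2
from scipy.spatial.transform import Rotation as R
def load(n): 
    return dict(np.load(n+".npz"))
def pts(c):
    h,w=c["depth"].shape
    u,v=np.meshgrid(np.arange(w),np.arange(h))
    d=c["depth"]
    p=np.stack([(u-c["cx"])/c["fx"]*d,(v-c["cy"])/c["fy"]*d,d],-1)
    P=p@R.from_quat(c["orientation"]).as_matrix().T+c["position"]
    P[d==0]=np.nan
    return P
def ray(c,u,v,z):
    d=R.from_quat(c["orientation"]).as_matrix()@np.array([(u-c["cx"])/c["fx"],(v-c["cy"])/c["fy"],1])
    return c["position"]+d*(z-c["position"][2])/d[2]
def proj(c,P):
    p=(np.asarray(P)-c["position"])@R.from_quat(c["orientation"]).as_matrix()
    return np.array([c["fx"]*p[0]/p[2]+c["cx"],c["fy"]*p[1]/p[2]+c["cy"]])
E
python3 - <<'E'
from h import *
for n in("scene","side"):
    c=load(n+"0");P=pts(c);hsv=cv2.cvtColor(c["img"],cv2.COLOR_BGR2HSV)
    H,S,V=[hsv[...,i].astype(int) for i in range(3)]
    work=(P[...,0]>0.2)&(P[...,0]<0.9)&(abs(P[...,1])<0.6)&(P[...,2]>0.01)&(P[...,2]<0.17)
    m={"red":((H<5)|(H>175))&(S>150),"green":(H>50)&(H<75)&(S>120),"purple":(H>125)&(H<160)&(S>100),"yellow":(H>20)&(H<32)&(S>150),"wood":(H>5)&(H<18)&(S>100),"tall_dark":(P[...,2]>0.075)&(V<70)&(S<90)}
    for k,mm in m.items():
        mm=(mm&work).astype(np.uint8)
        N,l,st,ce=cv2.connectedComponentsWithStats(mm)
        for i in range(1,N):
            if st[i,4]>25:
                q=P[l==i];print(n,k,st[i],"med",np.round(np.median(q,0),3),"min",np.round(q.min(0),3),"max",np.round(q.max(0),3))
    # general blobs
    mm=work.astype(np.uint8);N,l,st,ce=cv2.connectedComponentsWithStats(mm)
    for i in range(1,N):
        if st[i,4]>60: q=P[l==i];print(n,"blob",st[i],np.round(q.min(0),3),np.round(q.max(0),3))
for n,(x,y,w,h) in {"scene":(160,140,170,120),"side":(190,150,150,120)}.items():
    c=load(n+"0");cv2.imwrite(f"pics/{n}0z.png",cv2.resize(c["img"][y:y+h,x:x+w],None,fx=4.6,fy=4.6,interpolation=cv2.INTER_CUBIC))
E
```

```text
scene red [177 162   9  33 165] med [ 0.398 -0.111  0.085] min [ 0.384 -0.12   0.011] max [ 0.406 -0.099  0.113]
scene green [175 188  10  36 210] med [ 0.507 -0.194  0.085] min [ 0.493 -0.202  0.012] max [ 0.514 -0.181  0.114]
scene green [280 199  25  16 218] med [0.685 0.032 0.042] min [0.658 0.004 0.04 ] max [0.711 0.063 0.044]
scene purple [222 189   9  36 213] med [ 0.591 -0.116  0.085] min [ 0.576 -0.124  0.011] max [ 0.598 -0.102  0.114]
scene yellow [273 197  71  45 934] med [0.755 0.008 0.032] min [ 0.644 -0.016  0.01 ] max [0.818 0.096 0.043]
scene wood [187 187  36  31 710] med [ 0.503 -0.115  0.043] min [ 0.438 -0.148  0.01 ] max [ 0.53 -0.06  0.07]
scene tall_dark [199 172   9  17 127] med [ 0.491 -0.109  0.099] min [ 0.477 -0.115  0.075] max [ 0.498 -0.094  0.118]
scene blob [299 134  53  29 888] [0.45  0.332 0.01 ] [0.587 0.505 0.042]
scene blob [175 162  11  62 409] [ 0.382 -0.202  0.011] [ 0.514 -0.098  0.114]
scene blob [258 162  41  29 528] [0.49  0.097 0.01 ] [0.58  0.205 0.067]
scene blob [ 187  172   44   53 1124] [ 0.438 -0.148  0.01 ] [ 0.598 -0.06   0.118]
s
[... 673 characters left out ...]
-0.145  0.01 ] max [ 0.528 -0.059  0.072]
side tall_dark [298 182   7  13  74] med [ 0.478 -0.098  0.105] min [ 0.47  -0.112  0.077] max [ 0.491 -0.09   0.122]
side blob [310 165   8  25 117] [ 0.487 -0.203  0.01 ] [ 0.509 -0.179  0.118]
side blob [276 166   7  24 118] [ 0.57  -0.122  0.01 ] [ 0.593 -0.101  0.116]
side blob [ 191  171   53   39 1146] [ 0.637 -0.014  0.01 ] [0.815 0.097 0.055]
side blob [284 182  33  36 659] [ 0.436 -0.145  0.01 ] [ 0.528 -0.059  0.122]
side blob [322 197   9  24 126] [ 0.377 -0.119  0.011] [ 0.401 -0.096  0.117]
side blob [209 222  48  36 627] [0.484 0.097 0.01 ] [0.602 0.207 0.069]
side blob [ 134  274   70   65 1133] [0.447 0.336 0.01 ] [0.585 0.502 0.045]
```

```bash
sleep 0
```

```text
(no output)
```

View pics/scene0z.png

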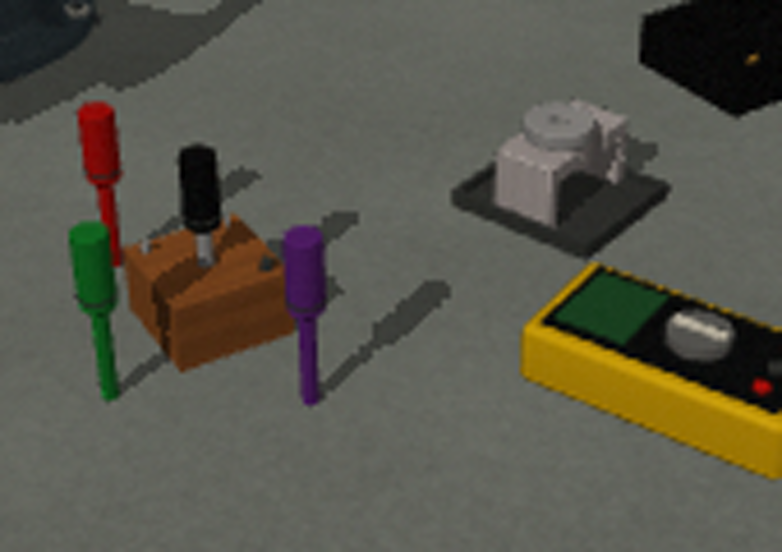

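View pics/side0z.png

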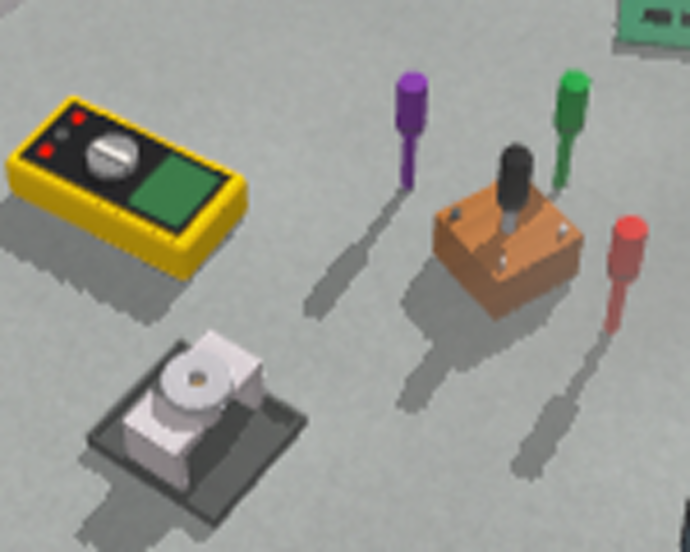

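The zooms confirm the layout. The black drift leans slightly in the holder hole, and the three look-alikes stand about 90 mm from it. The cap is round and light, with its dark hole visible in the side zoom at (198,379). Next I'll fit the handle's axis and the cap's circle.

```bash
python3 - <<'E'
from h import *
from scipy.optimize import least_squares
for n in("scene","side"):
    c=load(n+"0");P=pts(c)
    z=P[...,2]; m=(abs(P[...,0]-.484)<.03)&(abs(P[...,1]+.104)<.03)
    q=P[m&(z>0.074)&(z<0.114)]
    f=lambda a:(np.hypot(q[:,0]-a[0]-a[2]*(q[:,2]-.095),q[:,1]-a[1]-a[3]*(q[:,2]-.095))-.011)
    r=least_squares(f,[.484,-.104,0,0],loss="soft_l1",f_scale=.002);print(n,"handle @.095",r.x.round(4),len(q),np.abs(r.fun).mean())
    r=least_squares(lambda a:f([a[0],a[1],0,0]),[.484,-.104],loss="soft_l1",f_scale=.002);print("vertical",r.x.round(4))
    print("top z",np.nanmax(z[m]))
    # cap: top-face pixels
    m=(abs(P[...,0]-.54)<.06)&(abs(P[...,1]-.155)<.06)&(z>.055)
    k=(m).astype(np.uint8);q=P[m];print("cap pix",m.sum(),np.round(np.percentile(z[m],[5,50,95]),4))
    mm=m&(c["img"].mean(-1)>0)
    cv2.imwrite(f"pics/cap_{n}.png",cv2.resize(c["img"][215:255,205:260] if n=="side" else c["img"][155:195,255:310],None,fx=12,fy=12,interpolation=cv2.INTER_NEAREST))
    # wood top
    hsv=cv2.cvtColor(c["img"],cv2.COLOR_BGR2HSV)
    w=(hsv[...,0]>5)&(hsv[...,0]<18)&(hsv[...,1]>100)&(abs(P[...,0]-.484)<.07)&(abs(P[...,1]+.104)<.07)&(z>.038)&(z<.05)
    print("wood",cv2.minAreaRect((P[w][:,:2]*1000).astype(np.float32)))
E
```

```text
scene handle @.095 [ 0.484  -0.1027 -0.0085 -0.0197] 106 0.000868538943466982
vertical [ 0.484  -0.1027]
top z 0.11848874186123654
cap pix 128 [0.0566 0.0637 0.0653]
wood ((484.873046875, -103.81939697265625), (76.71638488769531, 79.5663070678711), 75.09473419189453)
side handle @.095 [ 0.4828 -0.1051  0.0095 -0.0301] 58 0.0011838231764768864
vertical [ 0.4828 -0.1051]
top z 0.12180239432981521
cap pix 210 [0.0552 0.0639 0.0678]
wood ((481.9831237792969, -104.8118896484375), (79.2823486328125, 78.48689270019531), 76.32390594482422)
```

View pics/cap_side.png

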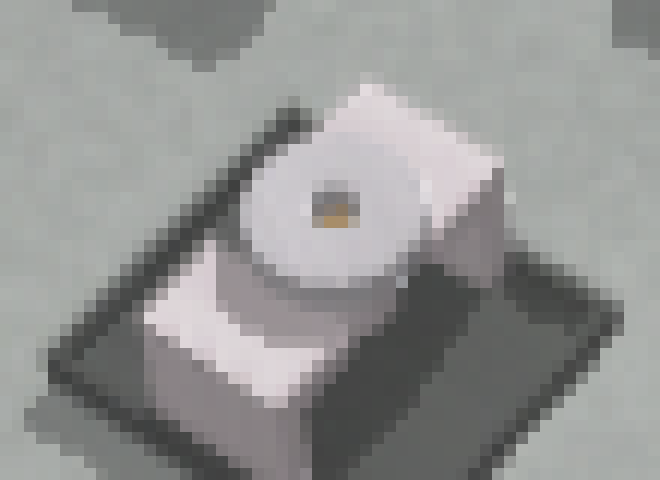

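View pics/cap_scene.png

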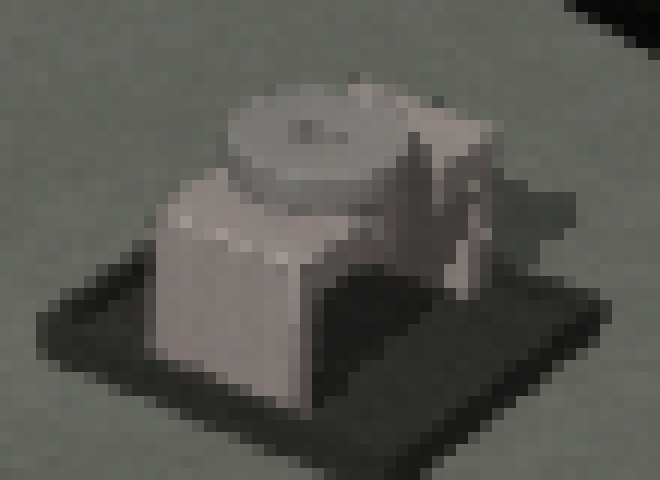

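```bash
python3 - <<'E'
from h import *
a=load("side0");b=load("scene0")
print(ray(a,232.6,231.8,.065),ray(b,279.9,165.4,.065))
E
```

```text
[0.53994229 0.14737868 0.065     ] [0.54068337 0.14609772 0.065     ]
```

Call:
play_rows([
  [[0,0,0,0.02,0.032,0,0.05],[0,0,0,0.04,0.065,0,0.05],[0,0,0,0.06,0.097,0,0.05],[0,0,0,0.08,0.13,0,0.05],[0,0,0,0.1,0.162,0,0.05],[0,0,0,0.12,0.195,0,0.05],[0,0,0,0.14,0.227,0,0.05],[0,0,0,0.16,0.26,0,0.05],[0,0,0,0.18,0.292,0,0.05],[0,0,0,0.2,0.325,0,0.05]],
])

```text
t: 0.98
eef_pos: [0.4452, -0.1659, 0.2267]
eef_rot: [0.85, -0.527, 0.0, 0.0]
contact_force: [1.6, -0.7, -0.4]
opening: 0.0498
```

Call:
play_rows([
  [[0,0,0,0.02,0.032,-0.01,0.05],[0,0,0,0.036,0.06,-0.02,0.05],[0,0,0,0.0385,0.064,-0.027,0.05],[0,0,0,0.0385,0.064,-0.027,0.05],[0,0,0,0.0385,0.064,-0.027,0.05]],
])

```text
t: 1.4
eef_pos: [0.4827, -0.1038, 0.1994]
eef_rot: [0.85, -0.527, -0.0, 0.0]
contact_force: [-0.1, -0.2, -0.1]
opening: 0.0496
```

```bash
cat >> h.py <<'E'
def wsnap(name):
    from cell import robot
    s=robot.read_state();c=robot.camera("wrist")
    c.update(eef_pos=s["eef_pos"],eef_rot=s["eef_rot"]);np.savez(name+".npz",**c);cv2.imwrite(f"pics/{name}.png",c["img"])
    print("t",s["t"],"pos",s["eef_pos"].round(4),"F",s["contact_force"].round(2),"T",s["torque"].round(3),"open",round(s["opening"],4))
    return c
def wray(c,u,v,z=None,depth=None):
    dx,dy=u-c["cx"],v-c["cy"];r=np.hypot(dx,dy);th=r/c["fx"]
    d=np.array([np.sin(th)*dx/max(r,1e-9),np.sin(th)*dy/max(r,1e-9),np.cos(th)])
    T=c["T_tool_cam"];Rw=R.from_quat(c["eef_rot"]).as_matrix()
    o=Rw@T[:3,3]+c["eef_pos"];D=Rw@T[:3,:3]@d
    return o+D*(z-o[2])/D[2] if z is not None else (o,D)
def wproj(c,P):
    Rw=R.from_quat(c["eef_rot"]).as_matrix();T=c["T_tool_cam"]
    p=T[:3,:3].T@(Rw.T@(np.asarray(P)-c["eef_pos"])-T[:3,3])
    r=np.hypot(p[0],p[1]);th=np.arctan2(r,p[2])
    return np.array([c["cx"]+c["fx"]*th*p[0]/r,c["cy"]+c["fx"]*th*p[1]/r])
E
python3 - <<'E'
from h import *
c=wsnap("w1")
print(wproj(c,[.4835,-.104,.118]),wproj(c,[.4835,-.104,.045]))
E
```

```text
t 1.4 pos [ 0.4827 -0.1038  0.1994] F [-0.09 -0.15 -0.06] T [-0.006  0.018  0.028] open 0.0496
[258.25288676 198.04826847] [258.14102726 179.05439631]
```

View pics/w1.png

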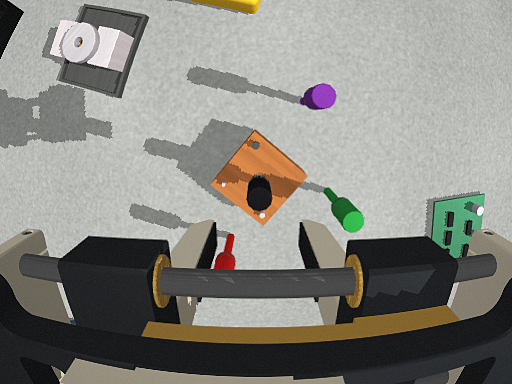

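The wrist view shows the black handle between the jaws at about (259,195), with its top near (259,200). That is within 2 px of my prediction. The green one at (350,218) and the red one at (226,255) are clear of the half-open fingers. I'll refine this, then descend.

```bash
python3 - <<'E'
from h import *
c=load("w1");g=c["img"].max(-1)
m=(g<45).astype(np.uint8);m[215:]=0;m[:170]=0;m[:,:235]=0;m[:,285:]=0
N,l,st,ce=cv2.connectedComponentsWithStats(m);print(st[1:],ce[1:])
for y in range(172,214,3):
    x=np.where(m[y])[0]; print(y,x.min() if len(x) else None,x.max() if len(x) else None)
for v in (199,201,203): print(v,wray(c,259,v,.118))
a=load("w1")
for u,v in[(320,96),(350,220)]: print(wray(a,u,v,.113))
E
```

```text
[[247 176  25  35 679]] [[258.68630339 193.48600884]]
172 None None
175 None None
178 253 263
181 250 267
184 249 269
187 248 269
190 248 270
193 247 270
196 247 271
199 247 271
202 248 270
205 249 268
208 252 265
211 None None
199 [ 0.48303469 -0.10493361  0.118     ]
201 [ 0.48146451 -0.10571857  0.118     ]
203 [ 0.47988795 -0.10650677  0.118     ]
[ 0.58270931 -0.11124026  0.113     ]
[ 0.50056379 -0.18850744  0.113     ]
```

Call:
play_rows([
  [[0,0,0,0.0005,-0.0008,-0.025,0.05],[0,0,0,0.0005,-0.0008,-0.05,0.05],[0,0,0,0.0005,-0.0008,-0.075,0.05],[0,0,0,0.0005,-0.0008,-0.1,0.05],[0,0,0,0.0005,-0.0008,-0.114,0.05],[0,0,0,0.0005,-0.0008,-0.117,0.05],[0,0,0,0.0005,-0.0008,-0.117,0.05]],
], squeeze=10)

```text
t: 2.03
eef_pos: [0.4832, -0.1054, 0.0826]
eef_rot: [0.849, -0.528, -0.0, 0.0]
contact_force: [-0.9, -0.4, 0.5]
opening: 0.0499
```

Call:
play_rows([
  [[0,0,0,0,0,0,0.035],[0,0,0,0,0,0,0.03],[0,0,0,0,0,0,0.026],[0,0,0,0,0,0,0.02],[0,0,0,0,0,0,0.018],[0,0,0,0,0,0,0.015],[0,0,0,0,0,0,0.01],[0,0,0,0,0,0,0.01]],
], squeeze=10)

```text
t: 2.7
eef_pos: [0.484, -0.1045, 0.0831]
eef_rot: [0.85, -0.527, 0.0, -0.0]
contact_force: [-1.1, -0.1, 6.6]
opening: 0.0218
```

```bash
python3 - <<'E'
from h import *
c=wsnap("w2")
E
```

```text
t 2.7 pos [ 0.484  -0.1045  0.0831] F [-1.14 -0.05  6.56] T [-0.012  0.108  0.013] open 0.0218
```

View pics/w2.png

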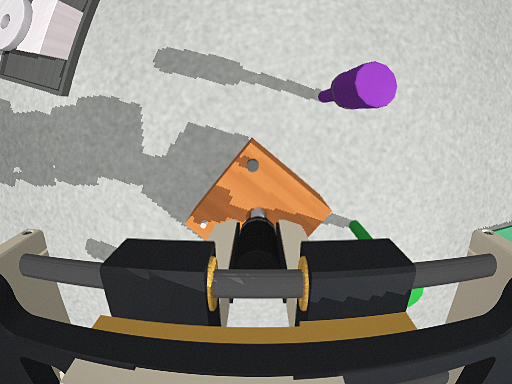

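The jaws hold the black handle (opening 21.8 mm). I'll firm up the grip and lift straight up.

Call:
play_rows([
  [[0,0,0,0,0,0,0.01],[0,0,0,0,0,0.002,0.01],[0,0,0,0,0,0.006,0.01],[0,0,0,0,0,0.012,0.01],[0,0,0,0,0,0.02,0.01],[0,0,0,0,0,0.03,0.01],[0,0,0,0,0,0.04,0.01],[0,0,0,0,0,0.055,0.01],[0,0,0,0,0,0.07,0.01],[0,0,0,0,0,0.08,0.01]],
], squeeze=60)

```text
t: 3.58
eef_pos: [0.484, -0.1046, 0.1648]
eef_rot: [0.85, -0.527, 0.001, -0.0]
contact_force: [0.3, -0.0, 0.1]
opening: 0.0213
```

```bash
python3 - <<'E'
from h import *
c=wsnap("w3")
from cell import robot
for n in("scene","side"):
    k=robot.camera(n);np.savez(n+"3.npz",**k)
    x,y=(150,110) if n=="scene" else (240,130)
    cv2.imwrite(f"pics/{n}3.png",cv2.resize(k["img"][y:y+120,x:x+150],None,fx=5,fy=5,interpolation=cv2.INTER_CUBIC))
E
```

```text
t 3.5833 pos [ 0.484  -0.1046  0.1648] F [ 0.32 -0.04  0.06] T [-0.022 -0.017 -0.024] open 0.0213
```

View pics/w3.png

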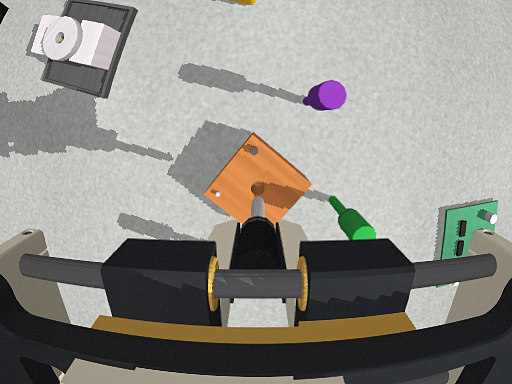

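View pics/scene3.png

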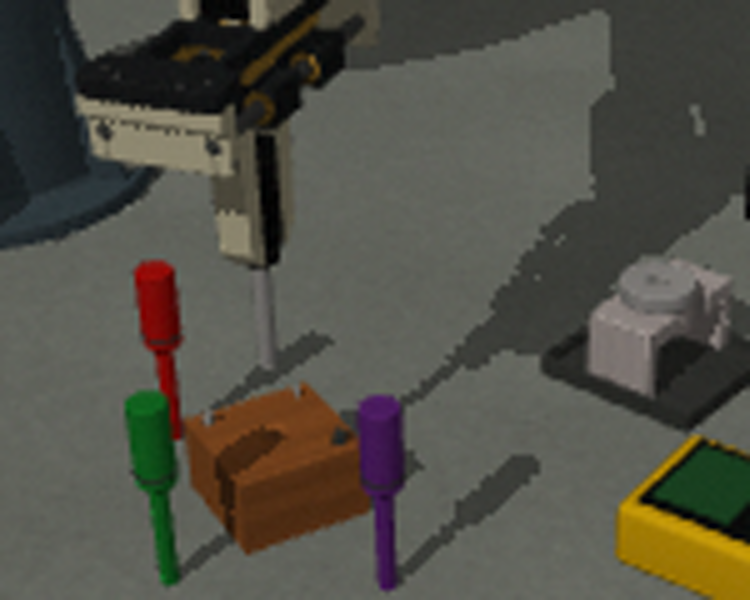

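View pics/side3.png

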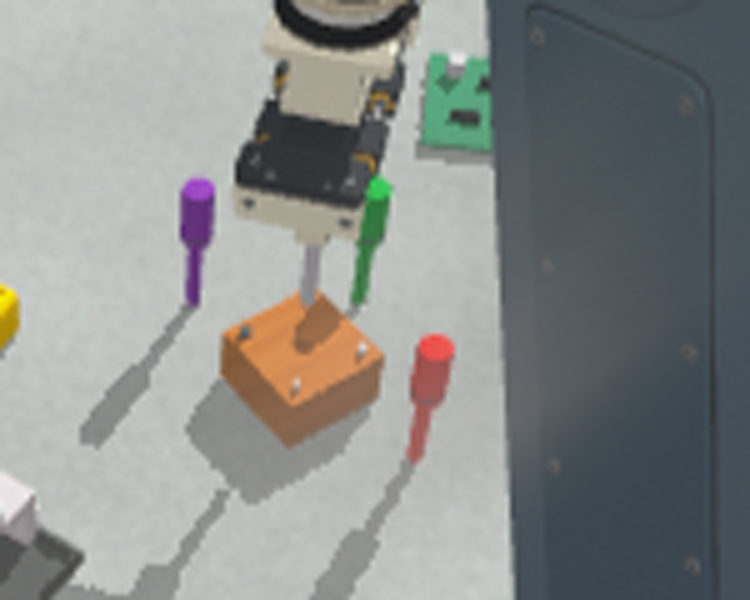

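```bash
python3 - <<'E'
from h import *
c=load("w3");e=c["eef_pos"]
Rw=R.from_quat(c["eef_rot"]).as_matrix()
for s in (.078,.06,.04,.02): print(s,wproj(c,Rw@[0,0,s]+e))
cv2.imwrite("pics/w3z.png",cv2.resize(c["img"][165:245,210:310],None,fx=8,fy=7.5,interpolation=cv2.INTER_CUBIC))
for n,(x,y) in {"scene":(150,110),"side":(240,130)}.items():
    k=load(n+"3"); 
    for s in (.078,.03,.02):
        p=proj(k,Rw@[0,0,s]+e); print(n,s,p,(p-[x,y]+.5)*5)
E
```

```text
0.078 [257.60665221 200.02387396]
0.06 [257.60848197 206.68930589]
0.04 [257.61078105 215.36817569]
0.02 [257.6134081  225.75404525]
scene 0.078 [202.63882335 182.94371273] [265.69411677 367.21856367]
scene 0.03 [201.22436567 167.21924694] [258.62182833 288.59623471]
scene 0.02 [200.91935622 163.82846994] [257.0967811  271.64234971]
side 0.078 [300.6737762  189.81752984] [305.86888098 301.5876492 ]
side 0.03 [301.89457004 179.62054862] [311.9728502  250.60274312]
side 0.02 [302.15818356 177.41865179] [313.29091779 239.59325897]
```

View pics/w3z.png

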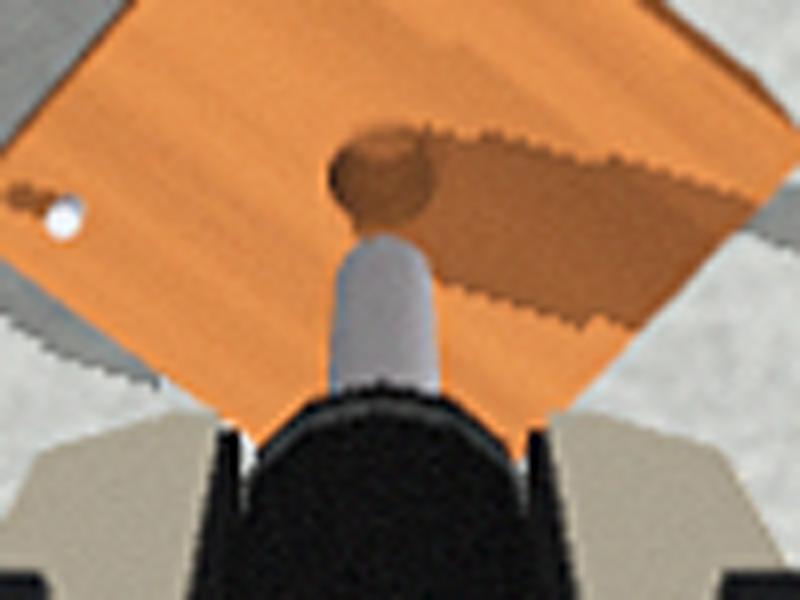

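The wrist zoom shows the shank straight in column 258, the tip's near edge at row about 196, and the holder hole at about (258,188). I'll check the tip against its nominal position and locate the socket.

```bash
python3 - <<'E'
from h import *
c=load("w3");e=c["eef_pos"];Rw=R.from_quat(c["eef_rot"]).as_matrix()
print("tip near edge pred",wproj(c,Rw@[0,-.0043,.078]+e),wproj(c,Rw@[0,-.005,.0765]+e))
print("handle bottom near edge",wproj(c,Rw@[0,-.011,.013]+e), "obs row",165+385/7.5)
print("socket",wray(c,257.6,188.3,.045),"tcp",e)
E
```

```text
tip near edge pred [257.6104952  195.02871568] [257.61129691 194.69927358]
handle bottom near edge [257.62840784 213.18417964] obs row 216.33333333333334
socket [ 0.48364894 -0.10490894  0.045     ] tcp [ 0.48400767 -0.10455597  0.16478136]
```

Call:
play_rows([
  [[0,0,0,0.002,0.011,0.01,0.01],[0,0,0,0.007,0.033,0.02,0.01],[0,0,0,0.014,0.061,0.023,0.01],[0,0,0,0.021,0.093,0.023,0.01],[0,0,0,0.028,0.125,0.023,0.01],[0,0,0,0.035,0.157,0.023,0.01],[0,0,0,0.042,0.189,0.023,0.01],[0,0,0,0.049,0.218,0.023,0.01],[0,0,0,0.054,0.24,0.023,0.01],[0,0,0,0.0563,0.2514,0.023,0.01]],
])

```text
t: 4.57
eef_pos: [0.5397, 0.15, 0.1854]
eef_rot: [0.85, -0.526, -0.0, 0.0]
contact_force: [-0.3, -1.1, -0.3]
opening: 0.021
```

Call:
play_rows([
  [[0,0,0,0,0,0,0.01],[0,0,0,0,0,0,0.01],[0,0,0,0,0,0,0.01],[0,0,0,0,0,0,0.01]],
])

```text
t: 4.9
eef_pos: [0.5397, 0.1459, 0.1856]
eef_rot: [0.85, -0.527, -0.0, 0.0]
contact_force: [0.2, -0.2, -1.5]
opening: 0.0212
```

```bash
python3 - <<'E'
from h import *
c=wsnap("w4")
cv2.imwrite("pics/w4z.png",cv2.resize(c["img"][165:245,210:310],None,fx=8,fy=7.5,interpolation=cv2.INTER_CUBIC))
from cell import robot
for n in("scene","side"):
    k=robot.camera(n);np.savez(n+"4.npz",**k)
    x,y=(220,80) if n=="scene" else (180,150)
    cv2.imwrite(f"pics/{n}4.png",cv2.resize(k["img"][y:y+120,x:x+150],None,fx=5,fy=5,interpolation=cv2.INTER_CUBIC))
E
```

```text
t 4.9 pos [0.5397 0.1459 0.1856] F [ 0.23 -0.19 -1.54] T [ 0.028  0.071 -0.   ] open 0.0212
```

View pics/w4z.png

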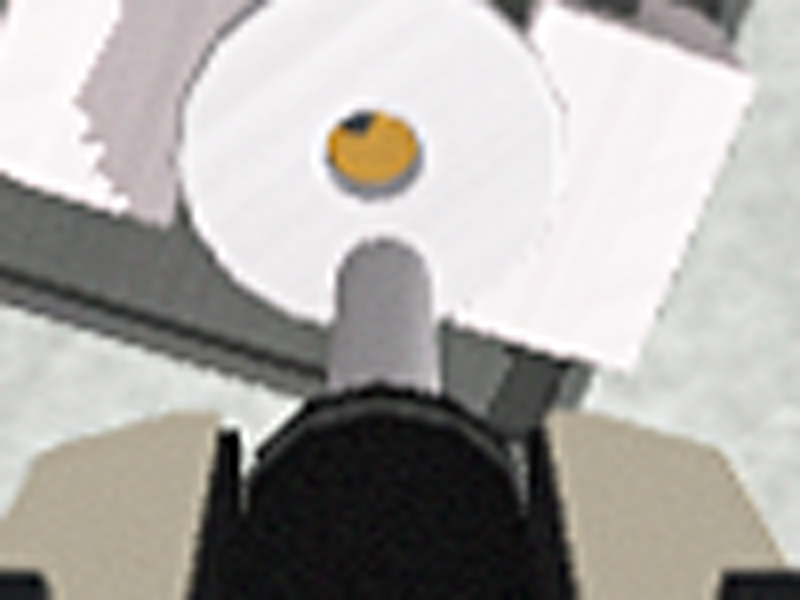

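View pics/side4.png

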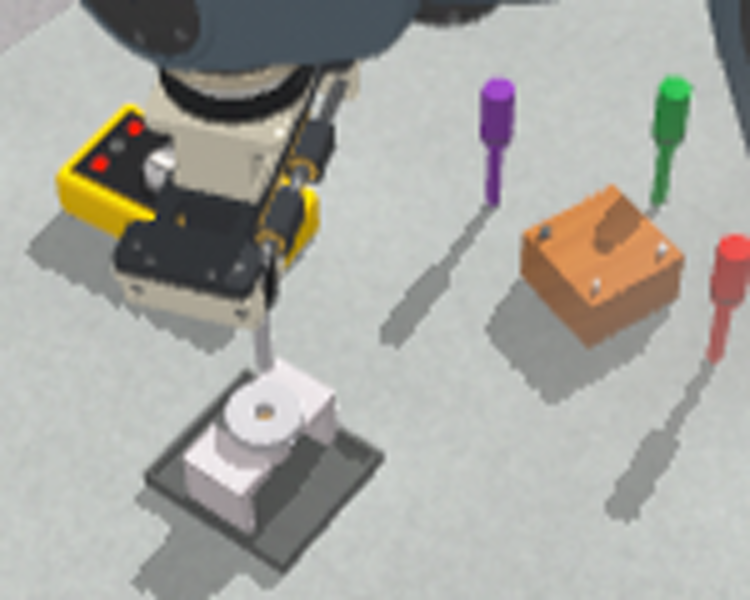

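View pics/scene4.png

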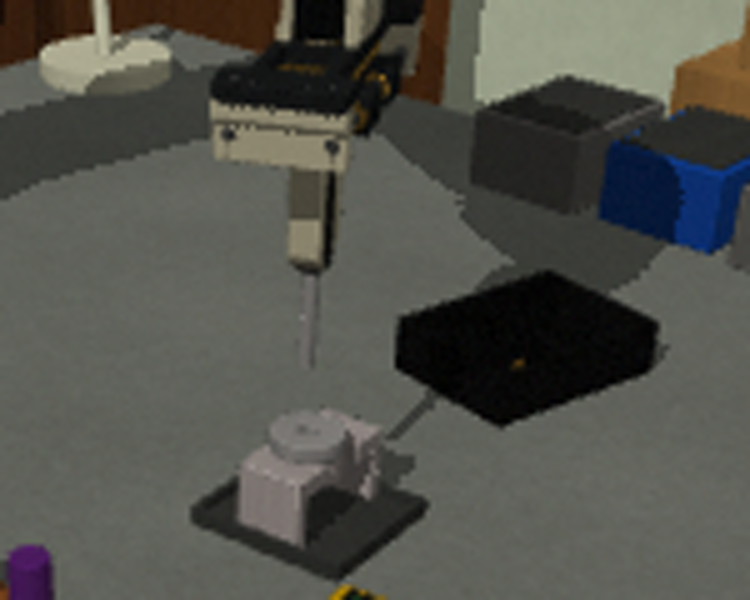

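The wrist zoom shows the hole with brass visible in it at crop (374,154), and the tip's near edge at (384,236). I'll fit both sub-pixel and work out the shift.

```bash
python3 - <<'E'
from h import *
c=load("w4");e=c["eef_pos"];Rw=R.from_quat(c["eef_rot"]).as_matrix()
u=8;img=cv2.resize(c["img"][165:215,230:285],None,fx=u,fy=u,interpolation=cv2.INTER_CUBIC)
g=img.astype(int)
# hole: not white, closed contour
m=(img.min(-1)<195).astype(np.uint8)
cs,_=cv2.findContours(m,cv2.RETR_LIST,cv2.CHAIN_APPROX_NONE)
for k in cs:
    a=cv2.contourArea(k)
    if 1500<a<20000:
        (x,y),ax,an=cv2.fitEllipse(k);U=230+(x+.5)/u-.5;V=165+(y+.5)/u-.5
        print(a/u/u,U,V,np.array(ax)/u,wray(c,U,V,.065))
print("tcp",e)
# cap outline white-ness check + tip near edge along column 257.5
col=c["img"][185:205,256:260].mean((1,2));print(np.round(col))
row=c["img"][205:212,240:276].mean((0,2));print(np.round(row))
b=[(v) for v in (wproj(c,Rw@[0,y,.078]+e) for y in(-.0043,-.0033))];print(b)
E
```

```text
119.15625 256.22776222229004 185.26455879211426 [12.11048317 12.54146862] [0.54100805 0.14802622 0.065     ]
tcp [0.53970334 0.14590176 0.18563798]
[137. 136. 140. 138. 137. 132. 185. 235. 239. 237. 243. 209. 139. 134.
 138. 140. 139. 139. 140. 140.]
[ 95.  99. 102. 108. 121. 131. 146. 149. 149. 155. 166. 156. 124. 130.
 137. 138. 140. 139. 140. 143. 148. 156. 167. 177. 187. 142. 149. 177.
 171. 185. 195. 194. 205. 206. 210. 217.]
[array([257.60982087, 195.02804292]), array([257.6089273 , 196.19402084])]
```

Call:
play_rows([
  [[0,0,0,0.001,0.001,0,0.01],[0,0,0,0.0022,0.0025,-0.005,0.01],[0,0,0,0.0022,0.0025,-0.013,0.01],[0,0,0,0.0022,0.0025,-0.022,0.01],[0,0,0,0.0022,0.0025,-0.028,0.01],[0,0,0,0.0022,0.0025,-0.03,0.01],[0,0,0,0.0022,0.0025,-0.03,0.01],[0,0,0,0.0022,0.0025,-0.03,0.01]],
])

```text
t: 5.72
eef_pos: [0.5421, 0.1495, 0.1555]
eef_rot: [0.85, -0.527, -0.0, 0.0]
contact_force: [-0.1, 0.4, -0.6]
opening: 0.0213
```

```bash
python3 - <<'E'
from h import *
c=wsnap("w5")
cv2.imwrite("pics/w5z.png",cv2.resize(c["img"][165:245,210:310],None,fx=8,fy=7.5,interpolation=cv2.INTER_CUBIC))
from cell import robot
for n in("scene","side"):
    k=robot.camera(n);np.savez(n+"5.npz",**k)
    x,y=(255,140) if n=="scene" else (205,200)
    cv2.imwrite(f"pics/{n}5.png",cv2.resize(k["img"][y:y+50,x:x+60],None,fx=10,fy=10,interpolation=cv2.INTER_NEAREST))
    e=c["eef_pos"];print(n,[(proj(k,p)-[x,y]+.5)*10 for p in ([e[0],e[1],e[2]-.078],[.541,.148,.065])])
print(wproj(c,[.541,.148,.065]))
E
```

```text
t 5.7167 pos [0.5421 0.1495 0.1555] F [-0.05  0.39 -0.57] T [-0.013  0.004 -0.004] open 0.0213
scene [array([266.75698316, 220.36986182]), array([258.9034888 , 257.22536545])]
side [array([268.59909235, 298.98836825]), array([277.03881892, 322.28766328])]
[258.60112195 197.68925342]
```

View pics/w5z.png

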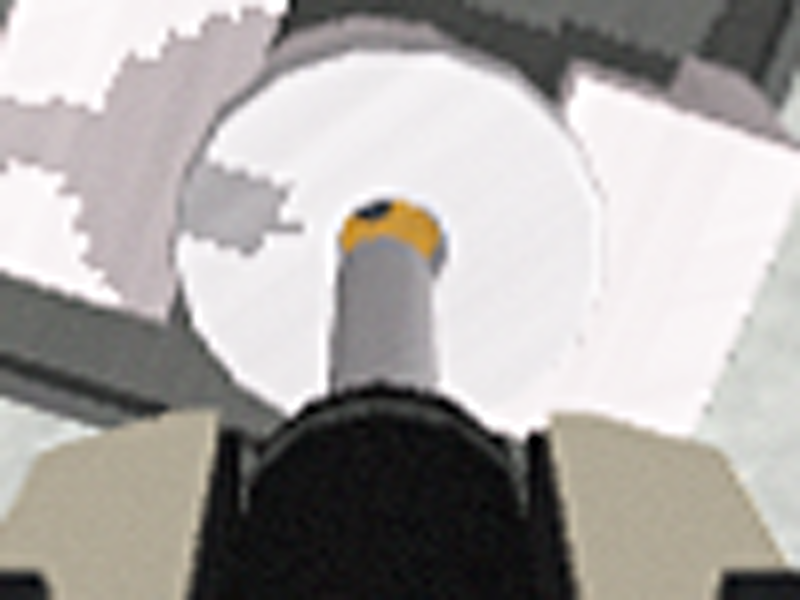

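View pics/side5.png

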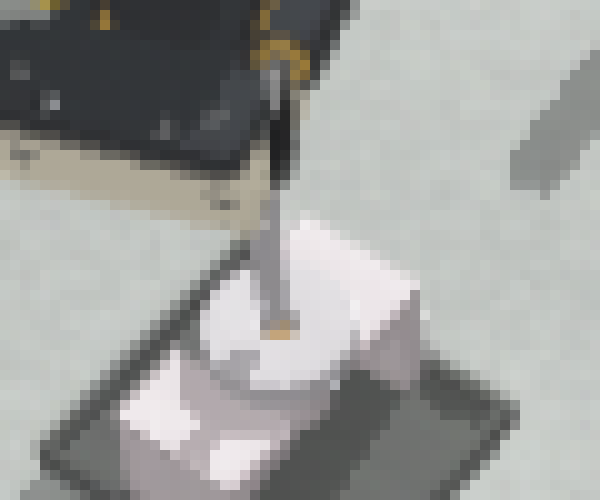

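View pics/scene5.png

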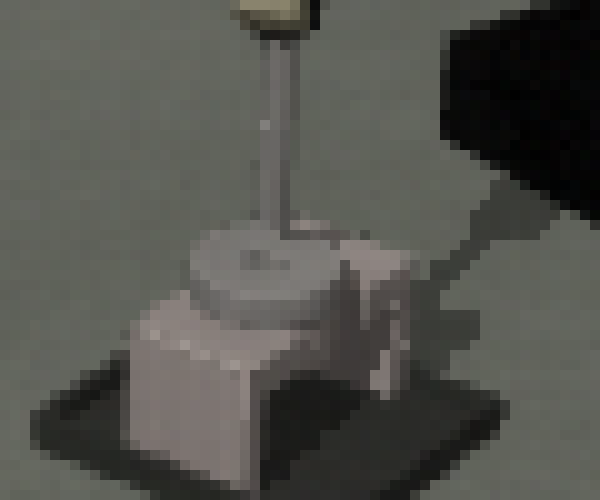

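```bash
python3 - <<'E'
from h import *
k={n:load(n+"5") for n in("scene","side")}
O={"scene":(255,140),"side":(205,200)}
for n in k:
    for name,T in {"tipA":[.5412,.1491],"TCP":[.5421,.1495]}.items():
        print(n,name,[((proj(k[n],[T[0],T[1],z])-O[n]+.5)*10).round(1).tolist() for z in (.0775,.09,.11)])
    for d in ([.001,0],[0,.001]):
        a=proj(k[n],[.5412+d[0],.1491+d[1],.0775])-proj(k[n],[.5412,.1491,.0775]);print("per mm",d,(a*10).round(2))
# subpixel shank centre per row in both
for n,rows,xs in (("scene",range(146,163),(275,290)),("side",range(219,232),(226,240))):
    im=k[n]["img"].astype(int)
    for y in rows: print(n,y,im[y,xs[0]:xs[1]].mean(-1).round().astype(int).tolist())
E
```

```text
scene tipA [[263.7, 219.9], [265.6, 183.1], [268.8, 123.1]]
scene TCP [[266.8, 220.4], [268.8, 183.6], [272.0, 123.7]]
per mm [0.001, 0] [2.5  1.11]
per mm [0, 0.001] [ 2.17 -1.1 ]
side tipA [[271.6, 299.8], [269.3, 275.2], [265.4, 234.8]]
side TCP [[268.5, 299.0], [266.2, 274.3], [262.3, 233.9]]
per mm [0.001, 0] [-2.37 -1.86]
per mm [0, 0.001] [-2.39  2.03]
scene 146 [98, 97, 100, 100, 99, 98, 95, 105, 98, 80, 98, 98, 99, 98, 98]
scene 147 [98, 99, 98, 99, 97, 99, 93, 106, 98, 78, 98, 96, 97, 98, 99]
scene 148 [98, 99, 99, 98, 98, 97, 92, 104, 97, 82, 97, 95, 96, 95, 99]
scene 149 [96, 97, 97, 95, 98, 96, 97, 106, 98, 82, 95, 95, 97, 96, 95]
scene 150 [97, 96, 97, 95, 98, 96, 97, 106, 95, 81, 94, 95, 98, 95, 94]
scene 151 [98, 96, 98, 98, 99, 97, 97, 106, 93, 80, 96, 96, 97, 96, 97]
scene 152 [95, 97, 99, 96, 99, 98, 127, 104, 94, 86, 95, 95, 93, 96, 97]
scene 153 [96, 95, 96, 95, 96, 94, 101, 103, 88, 86, 94, 95, 97, 97, 95]
scene 154 [95, 96, 95, 96, 96, 95, 102, 102, 89, 86, 96, 94, 97, 96, 94]
scene 155 [95, 96, 96, 97, 95, 96, 102, 102, 87, 86, 97, 94, 96, 96, 97]
scene 156 [9
[... 836 characters left out ...]
 193, 172, 144, 150, 140, 142, 202, 237, 235, 236, 237, 223, 207]
side 224 [192, 185, 126, 106, 143, 139, 142, 210, 232, 233, 235, 236, 235, 230]
side 225 [186, 144, 96, 82, 139, 140, 142, 198, 231, 232, 233, 235, 234, 235]
side 226 [145, 96, 94, 129, 132, 141, 140, 192, 227, 228, 231, 232, 233, 233]
side 227 [96, 113, 175, 224, 167, 141, 140, 187, 224, 225, 225, 229, 232, 233]
side 228 [115, 204, 227, 226, 185, 140, 140, 165, 224, 224, 225, 226, 227, 232]
side 229 [205, 226, 227, 226, 189, 148, 141, 165, 223, 223, 225, 226, 225, 228]
side 230 [226, 227, 227, 226, 213, 172, 140, 164, 218, 222, 224, 225, 225, 222]
side 231 [224, 228, 226, 227, 228, 157, 140, 142, 173, 223, 222, 224, 225, 225]
```

The wrist view shows the hole about 0.8 mm to the right of the tip because the arm settled past my target. The side and scene views agree once compared relative to the hole. I'll correct by (-0.2, -1.1) mm and feel downward slowly.

Call:
play_rows([
  [[0,0,0,-0.0002,-0.0011,0,0.01],[0,0,0,-0.0002,-0.0011,-0.003,0.01],[0,0,0,-0.0002,-0.0011,-0.006,0.01],[0,0,0,-0.0002,-0.0011,-0.008,0.01],[0,0,0,-0.0002,-0.0011,-0.009,0.01],[0,0,0,-0.0002,-0.0011,-0.009,0.01],[0,0,0,-0.0002,-0.0011,-0.009,0.01],[0,0,0,-0.0002,-0.0011,-0.009,0.01]],
])

```text
t: 6.53
eef_pos: [0.5419, 0.1484, 0.1467]
eef_rot: [0.85, -0.527, 0.0, -0.0]
contact_force: [-0.0, -0.0, -1.0]
opening: 0.0211
```

```bash
python3 - <<'E'
from h import *
c=wsnap("w6")
cv2.imwrite("pics/w6z.png",cv2.resize(c["img"][165:245,210:310],None,fx=8,fy=7.5,interpolation=cv2.INTER_CUBIC))
E
```

```text
t 6.5333 pos [0.5419 0.1484 0.1467] F [-0.04 -0.01 -1.02] T [ 0.004 -0.007 -0.028] open 0.0211
```

View pics/w6z.png

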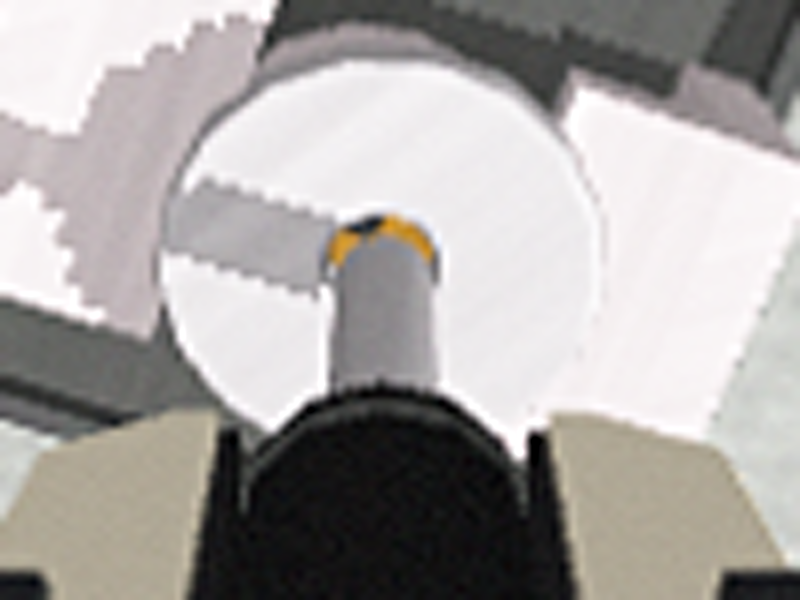

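The tip is now centred over the hole: hole columns 326–440 and tip at 385 in the zoom, about 4 mm above the cap. I'm feeling downward in small steps.

Call:
play_rows([
  [[0,0,0,0,0,-0.001,0.01],[0,0,0,0,0,-0.002,0.01],[0,0,0,0,0,-0.003,0.01],[0,0,0,0,0,-0.0035,0.01],[0,0,0,0,0,-0.004,0.01],[0,0,0,0,0,-0.0045,0.01],[0,0,0,0,0,-0.005,0.01],[0,0,0,0,0,-0.005,0.01]],
])

```text
t: 7.25
eef_pos: [0.5418, 0.1484, 0.1416]
eef_rot: [0.85, -0.527, -0.0, 0.0]
contact_force: [1.0, -0.3, -0.5]
opening: 0.0217
```

Call:
play_rows([
  [[0,0,0,0,0,-0.0005,0.01],[0,0,0,0,0,-0.001,0.01],[0,0,0,0,0,-0.0015,0.01],[0,0,0,0,0,-0.002,0.01],[0,0,0,0,0,-0.002,0.01],[0,0,0,0,0,-0.002,0.01]],
])

```text
t: 7.75
eef_pos: [0.5419, 0.1484, 0.1396]
eef_rot: [0.85, -0.527, -0.0, 0.0]
contact_force: [-0.0, 0.8, -1.9]
opening: 0.0212
```

Call:
play_rows([
  [[0,0,0,0,0,-0.0005,0.01],[0,0,0,0,0,-0.001,0.01],[0,0,0,0,0,-0.0015,0.01],[0,0,0,0,0,-0.002,0.01],[0,0,0,0,0,-0.002,0.01],[0,0,0,0,0,-0.002,0.01]],
])

```text
t: 8.25
eef_pos: [0.5419, 0.1484, 0.1376]
eef_rot: [0.85, -0.527, -0.0, 0.0]
contact_force: [-1.0, 0.1, -1.6]
opening: 0.0213
```

There's no force at a nominal 5.5 mm below the cap face, so the tip is in the hole. I'll approach the bushing's top next.

Call:
play_rows([
  [[0,0,0,0,0,-0.001,0.01],[0,0,0,0,0,-0.002,0.01],[0,0,0,0,0,-0.003,0.01],[0,0,0,0,0,-0.004,0.01],[0,0,0,0,0,-0.005,0.01],[0,0,0,0,0,-0.005,0.01],[0,0,0,0,0,-0.005,0.01]],
])

```text
t: 8.83
eef_pos: [0.5418, 0.1484, 0.1326]
eef_rot: [0.85, -0.527, -0.0, 0.0]
contact_force: [0.2, 0.1, -0.6]
opening: 0.0211
```

Call:
play_rows([
  [[0,0,0,0,0,-0.0005,0.01],[0,0,0,0,0,-0.001,0.01],[0,0,0,0,0,-0.0015,0.01],[0,0,0,0,0,-0.002,0.01],[0,0,0,0,0,-0.002,0.01]],
])

```text
t: 9.25
eef_pos: [0.5419, 0.1484, 0.1307]
eef_rot: [0.85, -0.527, 0.0, -0.0]
contact_force: [-0.4, -0.4, -0.7]
opening: 0.0212
```

Call:
play_rows([
  [[0,0,0,0,0,-0.0003,0.01],[0,0,0,0,0,-0.0006,0.01],[0,0,0,0,0,-0.0008,0.01],[0,0,0,0,0,-0.0008,0.01]],
])

```text
t: 9.58
eef_pos: [0.5421, 0.1484, 0.1305]
eef_rot: [0.85, -0.527, 0.0, -0.0]
contact_force: [-2.3, 0.6, 6.8]
opening: 0.0213
```

Call:
play_rows([
  [[0,0,0,0,0,-0.0003,0.01],[0,0,0,0,0,-0.0005,0.01],[0,0,0,0,0,-0.0005,0.01]],
])

```text
t: 9.83
eef_pos: [0.5423, 0.1484, 0.1301]
eef_rot: [0.85, -0.527, 0.0, -0.0]
contact_force: [-1.5, -0.9, 7.3]
opening: 0.0213
```

Contact came at TCP z 0.1305, just where the bushing's top was expected, at about 7 N. I'll press on in 1 mm calls.

Call:
play_rows([
  [[0,0,0,0,0,-0.0003,0.01],[0,0,0,0,0,-0.0006,0.01],[0,0,0,0,0,-0.0008,0.01],[0,0,0,0,0,-0.0008,0.01]],
])

```text
t: 10.17
eef_pos: [0.5423, 0.1485, 0.1293]
eef_rot: [0.85, -0.527, 0.0, -0.0]
contact_force: [-1.0, 0.7, 7.2]
opening: 0.021
```

```bash
python3 - <<'E'
from cell import robot
s=robot.read_state();print(s["eef_pos"],s["contact_force"],s["torque"])
E
```

```text
[0.54233163 0.14846404 0.1293119 ] [-1.04839591  0.66155323  7.21331702] [-0.08521062  0.30222548 -0.04422511]
```

The force holds steady at 7 N while the tip advances, so the bushing is sliding. I'll keep going.

Call:
play_rows([
  [[0,0,0,0,0,-0.0003,0.01],[0,0,0,0,0,-0.0006,0.01],[0,0,0,0,0,-0.0009,0.01],[0,0,0,0,0,-0.0012,0.01],[0,0,0,0,0,-0.0012,0.01]],
])

```text
t: 10.58
eef_pos: [0.5424, 0.1484, 0.1281]
eef_rot: [0.85, -0.527, 0.001, -0.0]
contact_force: [-0.6, 0.5, 7.2]
opening: 0.0215
```

Call:
play_rows([
  [[0,0,0,0,0,-0.0003,0.01],[0,0,0,0,0,-0.0006,0.01],[0,0,0,0,0,-0.0009,0.01],[0,0,0,0,0,-0.0012,0.01],[0,0,0,0,0,-0.0012,0.01]],
])

```text
t: 11.0
eef_pos: [0.5424, 0.1484, 0.1269]
eef_rot: [0.85, -0.527, 0.001, -0.0]
contact_force: [-0.5, -1.0, 7.2]
opening: 0.021
```

```bash
python3 - <<'E'
from h import *
c=wsnap("w7")
cv2.imwrite("pics/w7z.png",cv2.resize(c["img"][165:245,210:310],None,fx=8,fy=7.5,interpolation=cv2.INTER_CUBIC))
E
```

```text
t 11.0 pos [0.5424 0.1484 0.1269] F [-0.51 -1.02  7.16] T [-0.164  0.258  0.07 ] open 0.021
```

View pics/w7z.png

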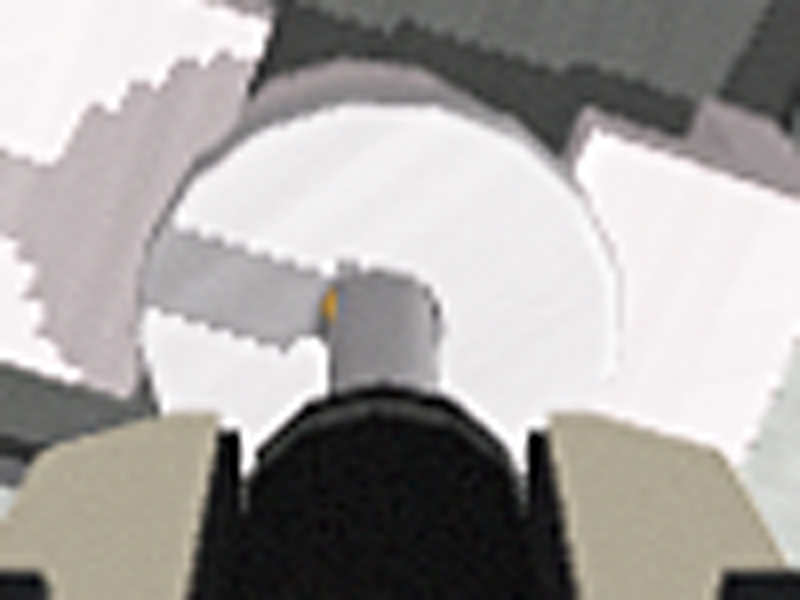

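The shank is in the hole and the handle rim sits at the same row, 385, so the grip isn't slipping. I'll continue in steps small enough that a jam couldn't reach 25 N.

Call:
play_rows([
  [[0,0,0,0,0,-0.0004,0.01],[0,0,0,0,0,-0.0008,0.01],[0,0,0,0,0,-0.0011,0.01],[0,0,0,0,0,-0.0014,0.01]],
])

```text
t: 11.38
eef_pos: [0.5424, 0.1484, 0.1256]
eef_rot: [0.85, -0.527, 0.001, -0.0]
contact_force: [-1.0, -0.5, 7.2]
opening: 0.0217
```

Call:
play_rows([
  [[0,0,0,0,0,-0.0004,0.01],[0,0,0,0,0,-0.0008,0.01],[0,0,0,0,0,-0.0011,0.01],[0,0,0,0,0,-0.0014,0.01]],
])

```text
t: 11.72
eef_pos: [0.5424, 0.1484, 0.1241]
eef_rot: [0.85, -0.527, 0.001, -0.0]
contact_force: [-1.1, -0.3, 6.7]
opening: 0.0213
```

Call:
play_rows([
  [[0,0,0,0,0,-0.0004,0.01],[0,0,0,0,0,-0.0008,0.01],[0,0,0,0,0,-0.0011,0.01],[0,0,0,0,0,-0.0014,0.01]],
])

```text
t: 12.05
eef_pos: [0.5423, 0.1484, 0.1227]
eef_rot: [0.85, -0.527, 0.001, -0.0]
contact_force: [-1.3, -0.9, 7.1]
opening: 0.0211
```

Call:
play_rows([
  [[0,0,0,0,0,-0.0004,0.01],[0,0,0,0,0,-0.0008,0.01],[0,0,0,0,0,-0.0011,0.01],[0,0,0,0,0,-0.0014,0.01]],
])

```text
t: 12.38
eef_pos: [0.5423, 0.1484, 0.1213]
eef_rot: [0.85, -0.527, 0.001, -0.0]
contact_force: [-1.3, -0.4, 6.7]
opening: 0.0214
```

Call:
play_rows([
  [[0,0,0,0,0,-0.0004,0.01],[0,0,0,0,0,-0.0008,0.01],[0,0,0,0,0,-0.0011,0.01],[0,0,0,0,0,-0.0014,0.01]],
])

```text
t: 12.72
eef_pos: [0.5424, 0.1484, 0.1199]
eef_rot: [0.85, -0.527, 0.001, -0.0]
contact_force: [-1.7, -1.1, 7.4]
opening: 0.0213
```

Call:
play_rows([
  [[0,0,0,0,0,-0.0004,0.01],[0,0,0,0,0,-0.0008,0.01],[0,0,0,0,0,-0.0011,0.01],[0,0,0,0,0,-0.0014,0.01]],
])

```text
t: 13.05
eef_pos: [0.5423, 0.1484, 0.1185]
eef_rot: [0.85, -0.527, 0.0, -0.0]
contact_force: [-0.2, -1.2, 7.5]
opening: 0.0214
```

Call:
play_rows([
  [[0,0,0,0,0,-0.0004,0.01],[0,0,0,0,0,-0.0008,0.01],[0,0,0,0,0,-0.0011,0.01],[0,0,0,0,0,-0.0014,0.01]],
])

```text
t: 13.38
eef_pos: [0.5423, 0.1484, 0.1171]
eef_rot: [0.85, -0.527, 0.0, -0.0]
contact_force: [-1.9, -1.4, 7.1]
opening: 0.0211
```

Call:
play_rows([
  [[0,0,0,0,0,-0.0004,0.01],[0,0,0,0,0,-0.0008,0.01],[0,0,0,0,0,-0.0011,0.01],[0,0,0,0,0,-0.0014,0.01]],
])

```text
t: 13.72
eef_pos: [0.5422, 0.1484, 0.1156]
eef_rot: [0.85, -0.527, 0.0, -0.0]
contact_force: [-0.5, -0.9, 7.2]
opening: 0.021
```

Call:
play_rows([
  [[0,0,0,0,0,-0.0004,0.01],[0,0,0,0,0,-0.0008,0.01],[0,0,0,0,0,-0.0011,0.01],[0,0,0,0,0,-0.0014,0.01]],
])

```text
t: 14.05
eef_pos: [0.5422, 0.1484, 0.1141]
eef_rot: [0.85, -0.527, 0.0, -0.0]
contact_force: [-0.7, -1.7, 6.1]
opening: 0.0214
```

Call:
play_rows([
  [[0,0,0,0,0,-0.0004,0.01],[0,0,0,0,0,-0.0008,0.01],[0,0,0,0,0,-0.0011,0.01],[0,0,0,0,0,-0.0014,0.01]],
])

```text
t: 14.38
eef_pos: [0.542, 0.1483, 0.1122]
eef_rot: [0.85, -0.527, 0.0, -0.0]
contact_force: [0.2, 0.4, 0.3]
opening: 0.0209
```

Call:
play_rows([
  [[0,0,0,0,0,-0.0004,0.01],[0,0,0,0,0,-0.0008,0.01],[0,0,0,0,0,-0.0011,0.01],[0,0,0,0,0,-0.0014,0.01]],
])

```text
t: 14.72
eef_pos: [0.5418, 0.1484, 0.1105]
eef_rot: [0.85, -0.527, -0.0, 0.0]
contact_force: [0.3, 0.2, -1.1]
opening: 0.0213
```

The force fell to zero at TCP z 0.112, which puts the tip about 31 mm below the cap face. That suggests the bushing has dropped, so I'll check the cameras.

Call:
play_rows([
  [[0,0,0,0,0,-0.0005,0.01],[0,0,0,0,0,-0.001,0.01],[0,0,0,0,0,-0.0015,0.01],[0,0,0,0,0,-0.0015,0.01]],
])

```text
t: 15.05
eef_pos: [0.5418, 0.1484, 0.1091]
eef_rot: [0.85, -0.527, -0.0, 0.0]
contact_force: [-1.3, -0.6, -1.6]
opening: 0.0212
```

```bash
python3 - <<'E'
from h import *
from cell import robot
c=wsnap("w8")
a=[]
for n in("scene","side"):
    k=robot.camera(n);np.savez(n+"8.npz",**k)
    x,y=(255,145) if n=="scene" else (205,210)
    a.append(cv2.resize(k["img"][y:y+50,x:x+50],None,fx=8,fy=8,interpolation=cv2.INTER_CUBIC))
cv2.imwrite("pics/s8.png",np.hstack(a))
E
```

```text
t 15.05 pos [0.5418 0.1484 0.1091] F [-1.3  -0.64 -1.65] T [-0.023 -0.009  0.006] open 0.0212
```

View pics/s8.png

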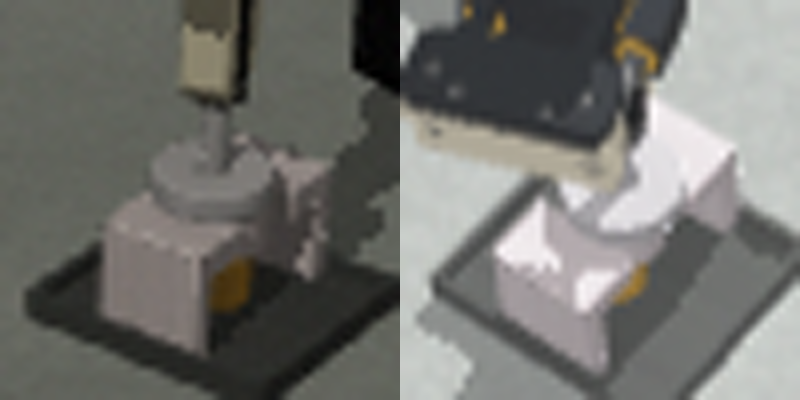

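Both views show brass standing on the tray floor under the boss, at (232,285) in the left panel and (632,283) in the right. So the bushing is out. I'll withdraw straight up.

Call:
play_rows([
  [[0,0,0,0,0,0.002,0.01],[0,0,0,0,0,0.005,0.01],[0,0,0,0,0,0.01,0.01],[0,0,0,0,0,0.016,0.01],[0,0,0,0,0,0.022,0.01],[0,0,0,0,0,0.03,0.01],[0,0,0,0,0,0.04,0.01],[0,0,0,0,0,0.052,0.01],[0,0,0,0,0,0.065,0.01],[0,0,0,0,0,0.075,0.01]],
])

```text
t: 16.03
eef_pos: [0.5422, 0.1485, 0.186]
eef_rot: [0.85, -0.527, 0.0, -0.0]
contact_force: [-0.6, -0.1, -0.8]
opening: 0.0212
```

```bash
python3 - <<'E'
from h import *
from cell import robot
c=wsnap("w9")
cv2.imwrite("pics/w9z.png",cv2.resize(c["img"][165:245,210:310],None,fx=8,fy=7.5,interpolation=cv2.INTER_CUBIC))
E
```

```text
t 16.0333 pos [0.5422 0.1485 0.186 ] F [-0.59 -0.09 -0.81] T [-0.005 -0.046 -0.045] open 0.0212
```

View pics/w9z.png

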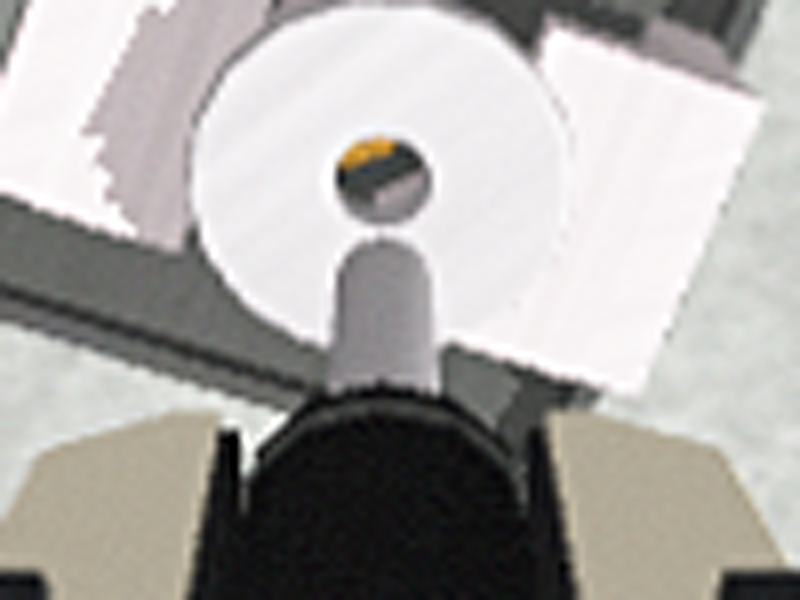

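The hole now shows the brass lying deep below, and the drift is unchanged in the grip. I'm going back over the holder.

Call:
play_rows([
  [[0,0,0,-0.003,-0.011,0,0.01],[0,0,0,-0.008,-0.034,0,0.01],[0,0,0,-0.015,-0.064,0,0.01],[0,0,0,-0.022,-0.096,0,0.01],[0,0,0,-0.029,-0.128,0,0.01],[0,0,0,-0.036,-0.16,0,0.01],[0,0,0,-0.043,-0.191,0,0.01],[0,0,0,-0.05,-0.22,-0.005,0.01],[0,0,0,-0.055,-0.242,-0.012,0.01],[0,0,0,-0.0576,-0.253,-0.02,0.01]],
])

```text
t: 16.92
eef_pos: [0.4831, -0.1071, 0.1636]
eef_rot: [0.849, -0.528, -0.0, 0.0]
contact_force: [0.3, -0.2, -1.0]
opening: 0.021
```

Call:
play_rows([
  [[0,0,0,0,0,0,0.01],[0,0,0,0,0,0,0.01],[0,0,0,0,0,0,0.01],[0,0,0,0,0,0,0.01],[0,0,0,0,0,0,0.01],[0,0,0,0,0,0,0.01]],
])

```text
t: 17.42
eef_pos: [0.4845, -0.104, 0.1644]
eef_rot: [0.85, -0.526, 0.0, -0.0]
contact_force: [0.2, 0.2, -0.6]
opening: 0.021
```

```bash
python3 - <<'E'
from h import *
from cell import robot
c=wsnap("w10")
cv2.imwrite("pics/w10z.png",cv2.resize(c["img"][165:245,210:310],None,fx=8,fy=7.5,interpolation=cv2.INTER_CUBIC))
E
```

```text
t 17.4167 pos [ 0.4845 -0.104   0.1644] F [ 0.15  0.21 -0.58] T [-0.007  0.041  0.011] open 0.021
```

View pics/w10z.png

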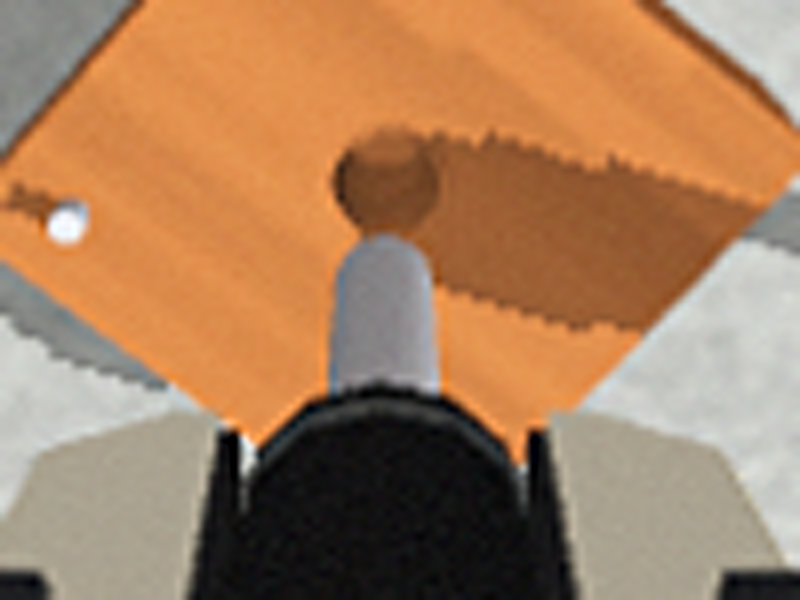

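```bash
python3 - <<'E'
from h import *
c=load("w10")
for z in ((386.5,181.5),(386.5,184)):
    p=wray(c,210+z[0]/8-.5,165+z[1]/7.5-.5,.045);print(p,"shift",p[:2]-(c["eef_pos"][:2]+[-.0009,-.0004]))
E
```

```text
[ 0.48382323 -0.10458027  0.045     ] shift [ 0.000182   -0.00021368]
[ 0.48352624 -0.10472845  0.045     ] shift [-0.00011499 -0.00036185]
```

The tip lines up with the socket to within 0.4 mm. Going down.

Call:
play_rows([
  [[0,0,0,0,-0.0003,-0.006,0.01],[0,0,0,0,-0.0003,-0.014,0.01],[0,0,0,0,-0.0003,-0.023,0.01],[0,0,0,0,-0.0003,-0.031,0.01],[0,0,0,0,-0.0003,-0.036,0.01],[0,0,0,0,-0.0003,-0.039,0.01],[0,0,0,0,-0.0003,-0.04,0.01],[0,0,0,0,-0.0003,-0.041,0.01],[0,0,0,0,-0.0003,-0.042,0.01],[0,0,0,0,-0.0003,-0.043,0.01]],
])

```text
t: 18.3
eef_pos: [0.4845, -0.105, 0.1214]
eef_rot: [0.85, -0.527, 0.0, -0.0]
contact_force: [0.9, 0.4, -1.1]
opening: 0.0214
```

Call:
play_rows([
  [[0,0,0,0,0,-0.001,0.01],[0,0,0,0,0,-0.002,0.01],[0,0,0,0,0,-0.003,0.01],[0,0,0,0,0,-0.003,0.01]],
])

```text
t: 18.63
eef_pos: [0.4842, -0.1049, 0.1181]
eef_rot: [0.85, -0.527, -0.0, 0.0]
contact_force: [1.0, -1.1, -0.6]
opening: 0.021
```

Call:
play_rows([
  [[0,0,0,0,0,-0.002,0.01],[0,0,0,0,0,-0.004,0.01],[0,0,0,0,0,-0.006,0.01],[0,0,0,0,0,-0.009,0.01],[0,0,0,0,0,-0.012,0.01],[0,0,0,0,0,-0.015,0.01],[0,0,0,0,0,-0.015,0.01]],
])

```text
t: 19.22
eef_pos: [0.484, -0.1048, 0.1026]
eef_rot: [0.85, -0.527, -0.0, 0.0]
contact_force: [-0.2, 0.1, -1.0]
opening: 0.0214
```

Call:
play_rows([
  [[0,0,0,0,0,-0.003,0.01],[0,0,0,0,0,-0.006,0.01],[0,0,0,0,0,-0.009,0.01],[0,0,0,0,0,-0.012,0.01],[0,0,0,0,0,-0.015,0.01],[0,0,0,0,0,-0.017,0.01],[0,0,0,0,0,-0.018,0.01],[0,0,0,0,0,-0.018,0.01]],
])

```text
t: 19.88
eef_pos: [0.4842, -0.1049, 0.085]
eef_rot: [0.85, -0.527, -0.0, 0.0]
contact_force: [-0.5, -0.3, -0.3]
opening: 0.021
```

Call:
play_rows([
  [[0,0,0,0,0,-0.0005,0.01],[0,0,0,0,0,-0.001,0.01],[0,0,0,0,0,-0.0015,0.01],[0,0,0,0,0,-0.0015,0.01]],
])

```text
t: 20.22
eef_pos: [0.4843, -0.1049, 0.0837]
eef_rot: [0.85, -0.527, 0.0, -0.0]
contact_force: [-0.1, 0.5, -0.5]
opening: 0.0213
```

Call:
play_rows([
  [[0,0,0,0,0,-0.0004,0.01],[0,0,0,0,0,-0.0008,0.01],[0,0,0,0,0,-0.0008,0.01]],
])

```text
t: 20.47
eef_pos: [0.4844, -0.1049, 0.0831]
eef_rot: [0.85, -0.527, 0.0, -0.0]
contact_force: [0.2, -0.4, 2.5]
opening: 0.0212
```

The floor is felt at TCP z 0.083, the same as the pick height. Releasing now.

Call:
play_rows([
  [[0,0,0,0,0,0,0.022],[0,0,0,0,0,0,0.026],[0,0,0,0,0,0,0.032],[0,0,0,0,0,0,0.04],[0,0,0,0,0,0,0.05],[0,0,0,0,0,0,0.05],[0,0,0,0,0,0,0.05],[0,0,0,0,0,0,0.05]],
], squeeze=10)

```text
t: 21.13
eef_pos: [0.4843, -0.1049, 0.0829]
eef_rot: [0.85, -0.527, -0.0, 0.0]
contact_force: [-0.8, -0.1, -0.3]
opening: 0.0496
```

Call:
play_rows([
  [[0,0,0,0,0,0.008,0.05],[0,0,0,0,0,0.02,0.05],[0,0,0,0,0,0.035,0.05],[0,0,0,0,0,0.055,0.05],[0,0,0,0,0,0.08,0.05],[0,0,0,0,0,0.105,0.05],[0,0,0,0,0,0.13,0.05],[0,0,0,0,0,0.145,0.05],[0,0,0,0,0,0.15,0.05],[0,0,0,0,0,0.15,0.05]],
])

```text
t: 21.97
eef_pos: [0.4846, -0.105, 0.2342]
eef_rot: [0.85, -0.527, 0.001, -0.0]
contact_force: [-0.1, -0.3, 0.2]
opening: 0.0501
```

```bash
python3 - <<'E'
from h import *
from cell import robot
c=wsnap("w11")
for n in("scene","side"):
    k=robot.camera(n);np.savez(n+"11.npz",**k)
    x,y=(160,140) if n=="scene" else (190,150)
    cv2.imwrite(f"pics/{n}11.png",cv2.resize(k["img"][y:y+110,x:x+150],None,fx=5,fy=5,interpolation=cv2.INTER_CUBIC))
E
```

```text
t 21.9667 pos [ 0.4846 -0.105   0.2342] F [-0.09 -0.29  0.17] T [0.013 0.035 0.008] open 0.0501
```

View pics/w11.png

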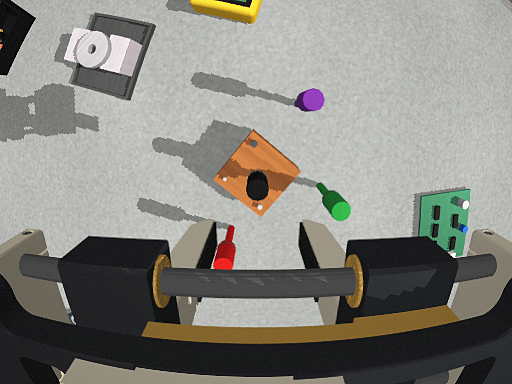

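View pics/scene11.png

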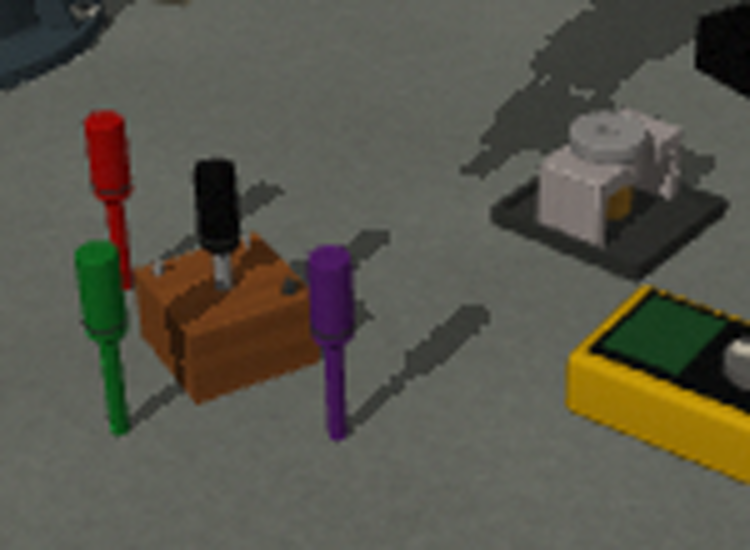

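View pics/side11.png

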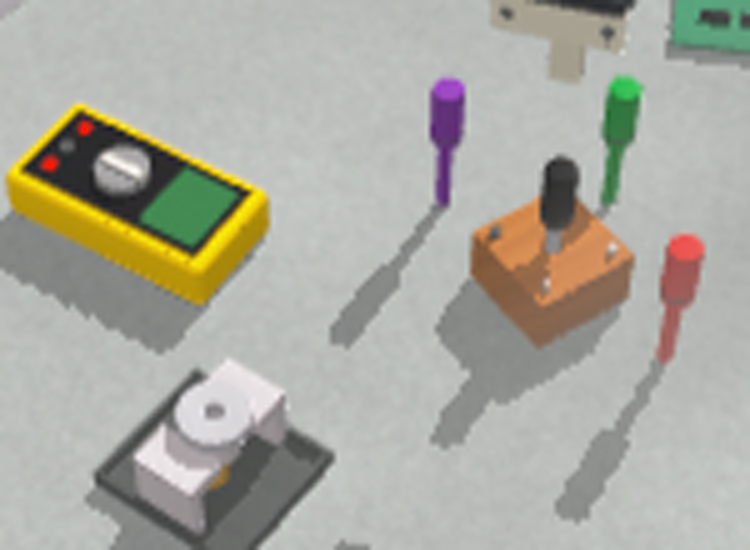

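The drift stands in the holder, the bushing sits in the tray, and the look-alikes are upright. I'll compare this with the first pictures numerically, then hand in.

```bash
python3 - <<'E'
from h import *
for n in("scene","side"):
    for t in("0","11"):
        c=load(n+t);P=pts(c);z=P[...,2];g=c["img"].max(-1)
        m=(abs(P[...,0]-.484)<.03)&(abs(P[...,1]+.104)<.03)&(z>.07)&(z<.13)&(g<70)
        hsv=cv2.cvtColor(c["img"],cv2.COLOR_BGR2HSV);H,S=hsv[...,0].astype(int),hsv[...,1]
        w=(z>.07)&(z<.13)&(P[...,0]<.7)&(P[...,1]<0)&(S>100)
        o={k:np.round(P[w&q].mean(0),3).tolist() for k,q in{"red":(H<5)|(H>175),"grn":(H>50)&(H<75),"pur":(H>125)&(H<160)}.items() if (w&q).any()}
        print(n,t,"drift top",round(float(z[m].max()),4),P[m].mean(0).round(4),o)
    d=np.abs(load(n+"0")["img"].astype(int)-load(n+"11")["img"]).max(-1)>40
    ys,xs=np.where(d);print("changed px",d.sum())
from cell import robot
print(robot.job_done())
E
```

```text
scene 0 drift top 0.1185 [ 0.4902 -0.1072  0.0978] {'red': [0.398, -0.112, 0.095], 'grn': [0.508, -0.194, 0.096], 'pur': [0.59, -0.116, 0.096]}
scene 11 drift top 0.119 [ 0.4905 -0.1075  0.0975] {'red': [0.398, -0.112, 0.095], 'grn': [0.508, -0.194, 0.095], 'pur': [0.591, -0.116, 0.096]}
changed px 2265
side 0 drift top 0.1218 [ 0.4788 -0.0993  0.1034] {'red': [0.387, -0.105, 0.103], 'grn': [0.497, -0.187, 0.1], 'pur': [0.58, -0.109, 0.098]}
side 11 drift top 0.1227 [ 0.4796 -0.0994  0.1029] {'red': [0.387, -0.105, 0.102], 'grn': [0.497, -0.187, 0.1], 'pur': [0.579, -0.109, 0.099]}
changed px 26367
the job is handed in; nothing more can be done
None
```

The bushing is out and in the tray, the drift is back in its holder, and I handed the job in at about 22 s.

- **Drive-out:** I took the black drift by its handle and found the cap's hole with the wrist camera. I pressed straight down, reading about 7–7.5 N each time. The force fell to zero with the tip about 31 mm below the cap face. The gripper never came near the bushing.
- **Return:** The drift met the holder's floor at the same arm height as when I picked it up, with about 2.5 N, and I released it there.

Last checks:
- **Bushing:** The brass shows on the tray floor in both the scene and side views.
- **Drift:** It stands in the holder with its top at the starting height, within 1 mm in both views.
- **Look-alikes:** The red, green and purple ones are within 1 mm of where they were.
- **Bystanders:** The multimeter, box and board look undisturbed in the pictures, but I did not measure them.

**Where the cameras disagreed:** early on, the scene camera put the tip about 4 mm off from where the arm and wrist camera had it. I put this down to a calibration offset, because the hole showed the same shift in that view. The tip then went into the hole with no contact force.

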